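Plating ring out of the covered box behind the seasonings

TASK

The plating rings are in the steel box with the clear sliding cover, but the pepper mill, the salt shaker and the spice jar stand close in front of it, just where the cover slides out: first set all three upright on the white board at the side. Then slide the cover open, take out the smaller ring and stand it in the middle of the round plate, leaving the larger ring in its compartment. Finally close the cover fully and put the mill, the shaker and the jar back upright, each on the very spot where it stood at the start.

Things in the scene. Friction and masses are not known exactly. Their poses are not given: they have to be found in the camera images.
- mill: dark brown wooden pepper mill with a steel knob, round, 150 mm tall, greatest width 58 mm; its head (109 to 139 mm above the foot) is 50 mm across and does not turn. Best held by the head. One of three things in a row in front of the box, in any order; turned any way about its upright axis. Origin: centre of the underside, z up.
- shaker: salt shaker, glass with grey contents and a pale metal cap, round, 90 mm tall; body 44 mm across up to a height of 66 mm, cap 34 mm across. One of the three in front of the box; turned any way about its upright axis. Origin: centre of the underside, z up.
- spice_jar: round spice jar with black screw cap and green label, 105 mm tall, 45 mm across all the way up. One of the three in front of the box; turned any way about its upright axis. Origin: centre of the underside, z up.
- small_ring: the smaller plating ring: plain thin steel tube open at both ends, 58 mm outside diameter, 2.2 mm wall, 36 mm high, 70 g, standing upright in one of the box's two compartments (either one) under the cover. Origin: centre of its lower rim, z up along its axis.
- large_ring: the larger plating ring: like the small one, also 36 mm high, but 78 mm outside diameter, in the other compartment. It stays there. Origin: centre of its lower rim, z up.
- tool_box: fixed open stainless box (sizes in mm), 170 (its x) by 200 (its y), walls 4 thick with tops at 46, inner floor 4 above the worktop (black liner). A divider along x makes two compartments, each 162 (x) by 94 (y), centred at y = +49 and -49. Side rails along x and a back stop rise to 56. Origin: centre of the underside, x to the back (away from the robot), z up; turned by up to 0.25 rad.
- cover (a joint): how far the clear cover is slid out, m: 0 closed, 0.135 fully open (stop); starts at 0 to 0.012. Slides along the box's -x over the worktop in front, takes 2 to 3 N, stays where left, cannot be lifted off; things standing in front stop it. A sheet (mm) 168 (x) by 186 (y), 46 to 51 above the worktop; open, it overhangs the front by 135 and covers only the foremost 30 of the compartments.
- cover_pull (a point): centre of the black upright pull near the cover's front edge (sizes in mm): a bar 10 thick (box x), 60 wide (box y), its top 76 above the worktop (this point is at 63), on a flat foot whose top is at 54; pinch the bar from above across its thickness. It moves with the cover: 70 in front of the box's origin when closed, 205 when fully open.
- side_board: white plastic cutting board lying flat and fixed (sizes in mm), 135 (its x) by 332 (its y, which points roughly toward or away from the robot), 15 thick, to the left or to the right of the box. Room for all three seasonings side by side along y. Origin: centre of the underside, z up. (A fixed heat lamp hangs over the back of the table, 0.54 m up, from x = 0.66 m on: do not carry too high.)
- plate: white round plate, fixed, 240 mm across, rim 22 mm high, on the other side of the box from the board. Its flat middle is 5 mm above the worktop. Origin: centre of the underside, z up.
There are look-alikes about, which are no part of the job. Leave any pink look-alike of the shaker alone. Leave any blue look-alike of the spice_jar alone.

How it is judged:
By the outcome, as a careful person would: the job done as asked, in the order asked, and still so for the second after the job is handed in, with the robot touching nothing.
It also fails if it takes over 136 s, if anything falls off the work surface, if the arm or the gripper's body presses on something with over 40 N, if the wrist force passes 120 N, or if a joint passes its speed limit or range.

ROBOT

A 7-joint arm with a two-finger parallel gripper is mounted at the origin on a cart in front of the work surface, level with it; the furniture and walls round the work are solid. World frame = base frame: x ahead of the robot, y to its left, z up, the work surface at z = 0. Lengths are in m, angles in rad, forces in N, time in s.
With the tool pointing down it reaches from about 0.4 to 0.85 m from the base axis. Payload 4.5 kg.
Tool frame: the origin (TCP) lies on the centre line of the jaws, within the pads' length; the fingertips stand 11 mm ahead of it and the grasp point (between the pads) lies 8 mm behind it (finger_overhang is the distance from the TCP to the fingertips, in m); y points along the fingers, x is the direction in which the jaws open and shut, and the axes are right-handed (so a half turn about y gives the same grasp; the last joint's range is limited). The gripper opens to 85 mm and grips with 20 to 120 N. Pads are 22 mm wide; open, the fingers measure 114 mm over their backs; the gripper's body (76 mm by 85 mm) begins 54 mm behind the grasp point. The pads swing forward as they close: fully open they stand 13 mm farther back than shut.
Start: joints at [-1.283, 0.689, -0.195, 1.565, 0.157, 0.902, -0.215], TCP at [0.157, 0.605, 0.242] pointing down, gripper open.
Joint ranges: [-3.01, 3.01], [-0.46, 2.08], [-1.47, 1.51], [0.13, 2.56], [-1, 4.14], [0.04, 2.09], [-2.66, 2.66]. Speed limits (rad/s): [2.57, 2.57, 3.14, 3.14, 3.14, 3.14, 3.14].

INTERFACE

Orientations are given as a 3x3 rotation matrix whose columns are the frame's x, y, z axes.
In Python, from plant import * gives the robot as it stands. The module is installed in compiled form; this text tells all that it offers.
- The arm moves only by the tool move_arm, never from a script. Its argument "moves" is text: rows parted by semicolons, each of 5 numbers parted by spaces: the closure, from 0 (fully open) to 1 (shut), then the shift along the tool's x, y, z in units of 30 mm (1.0 is 30 mm), then the turn about the tool's y in rad. A call has 1 to 10 rows; each row shifts and turns the commanded pose from where the row before left it, along the tool's axes as they then stand; what a row does not reach is not made up. A row lasts 1/12 s, in which the tool goes at most 41.7 mm and 7.16 degrees, less where a joint would pass 70% of its speed; a pose out of reach is approached as far as the arm can. A call is refused whole if a number of a shift passes 1 or a number of a turn 0.125, either way. A call with a gripper value outside its range is refused whole. The fingers move at their own pace and stop on an object; the grip force is fixed at half the most. Time passes only in rows, so rows that do not move let the fingers close. It gives the time, the measured TCP pose, the force and the opening at its end, in the units of the state.
- sense(): the state, without advancing time (a new reading comes with each control period).
- capture(name): name is "side" or "top" or "wrist"; returns a dict with "image" (420x560x3 uint8, red, green, blue), "fx", "fy", "cx", "cy" (pixels), "T" (4x4, takes a point from camera to world coordinates); the wrist camera has in their place "hand_eye" (4x4, takes a point from camera to tool coordinates, whose origin is the TCP and whose axes are the tool frame's). Camera axes: x right, y up, looking along -z (the intrinsics and any distortion apply to the point x, -y, -z); pixel columns grow to the right and rows downward; lengths in m; the calibration is good to about 2 mm. A picture is of the moment at which its call begins: read the wrist's pose just before it. There is no depth.
- close_job(): hands the job in, once; it reports no verdict.
The state is a dict: "time": time; "qpos": joint angles; "qd": joint speeds; "effort": joint torques, N m; "ee_pos": TCP position; "tcp_rot": TCP orientation; "wrist_force": force on the tool from outside, world axes, zero at the start; "wrist_torque": the same for the moment, N m; "width": finger opening in m.
Only numpy, scipy, OpenCV 4.12 (cv2) and the standard library are available. Lean on these libraries where they do the work, as an engineer would, in place of code of your own. Each camera call takes 0.05 s, during which the arm holds its last target. There are 200 camera calls.

## Working session

There is one attempt and no reset: what is moved stays moved. The work goes in short steps, Python scripts to look and compute and a tool call to move; the robot and the scene stay as the last step left them, time stands still between calls to the robot, and variables do not carry over. Pictures are saved under pics/ and viewed, about 12 in all and at most 16, crops included, and the job is handed in when it is done.

Besides the shell and the picture viewer there is one more tool, called after "Call:" as name(argument=value, ...), one argument or row to a line, values as JSON. move_arm: Moves the arm, as the interface text tells. Its arguments: {"type":"object","properties":{"moves":{"type":"string"}},"required":["moves"]}

```bash
mkdir -p pics; ls; python3 - <<'E'
from plant import *
import cv2,numpy as np
s=sense();print(s)
for n in("side","top"):
    c=capture(n);print(n,c["fx"],c["fy"],c["cx"],c["cy"],np.round(c["T"],4).tolist(),[k for k in c if k not in("image","T")], c.get("dist"))
    cv2.imwrite(f"pics/{n}0.png",cv2.resize(c["image"][:,:,::-1],(800,600),interpolation=cv2.INTER_CUBIC))
E
```

```text
pics
{'time': 0.0, 'qpos': array([-1.28318141,  0.69002661, -0.19454   ,  1.56639341,  0.15727964,
        0.90248664, -0.21511057]), 'qd': array([ 0.00073514, -0.00064322, -0.00014284, -0.00106725, -0.0007171 ,
        0.000479  ,  0.00177624]), 'effort': array([ 4.95185104e-04, -5.39624906e+01, -1.26668919e+00, -1.58538061e+01,
        9.00949293e-03,  9.56898410e-03,  1.11618021e-05]), 'ee_pos': array([0.15680137, 0.60433262, 0.24144493]), 'tcp_rot': array([[ 2.51013533e-01, -3.81756039e-04, -9.67983502e-01],
       [ 9.67981674e-01, -1.88426879e-03,  2.51013802e-01],
       [-1.91976714e-03, -9.99998152e-01, -1.03444116e-04]]), 'wrist_force': array([-0.45209877, -0.09560172, -0.17133525]), 'wrist_torque': array([ 0.03626162, -0.01776292, -0.00108256]), 'width': 0.08558434541091983}
side 474.1252245420448 474.1252245420448 284.9712003513127 211.52972830817276 [[0.9993, 0.016, -0.0347, 0.4779], [-0.0373, 0.6029, -0.797, -0.9651], [0.0081, 0.7977, 0.603, 0.7752], [0.0, 0.0, 0.0, 1.0]] ['fx', 'fy', 'cx', 'cy'] None
top 395.98039112641567 395.98039112641567 282.18308378642746 201.15901077831901 [[0.0163, 0.9876, -0.156, 0.4138], [-0.9998, 0.0149, -0.0104, 0.011], [-0.0079, 0.1561, 0.9877, 0.9456], [0.0, 0.0, 0.0, 1.0]] ['fx', 'fy', 'cx', 'cy'] None
```

View pics/top0.png

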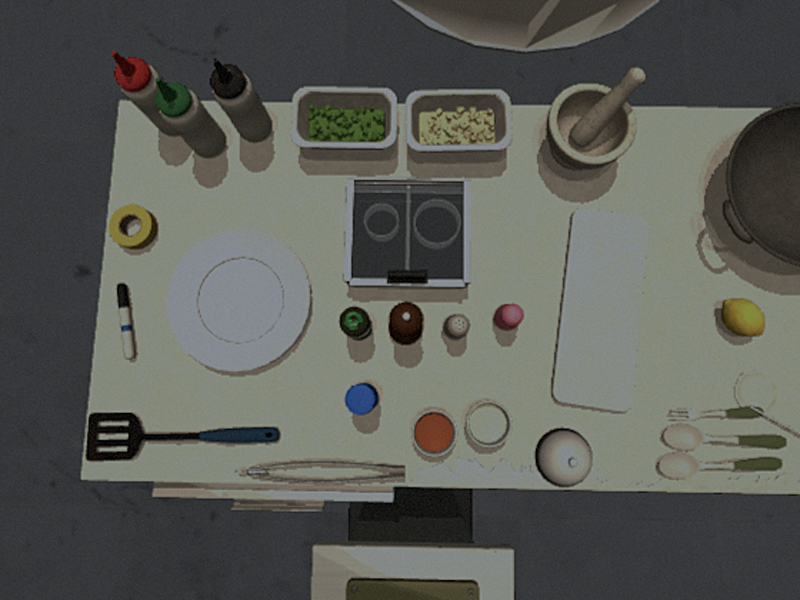

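View pics/side0.png

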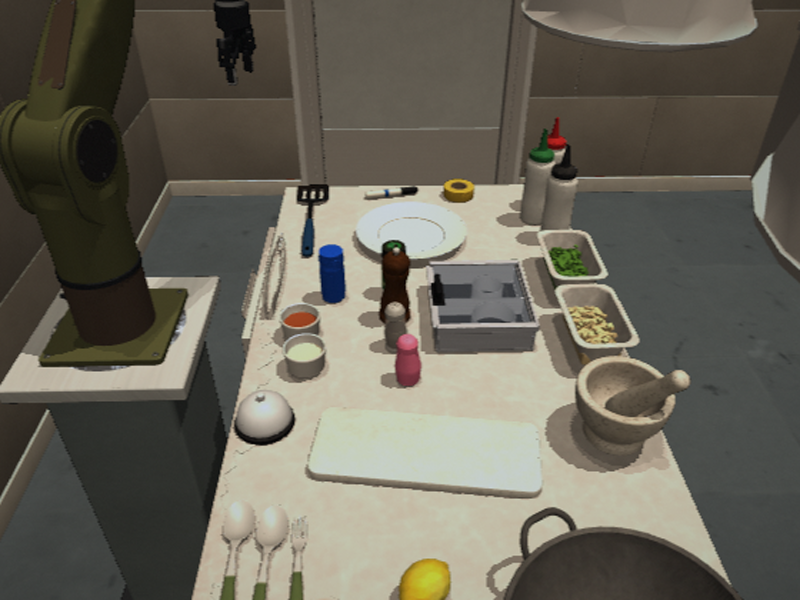

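```bash
cat > h.py <<'E'
from plant import *
import cv2,numpy as np
def ray(c,uv,h,T=None):
    T=c["T"] if T is None else T
    d=T[:3,:3]@np.array([(uv[0]-c["cx"])/c["fx"],-(uv[1]-c["cy"])/c["fy"],-1])
    return T[:3,3]+d*(h-T[2,3])/d[2]
def proj(c,p,T=None):
    T=c["T"] if T is None else T
    q=T[:3,:3].T@(np.asarray(p,float)-T[:3,3])
    return np.array([c["cx"]+c["fx"]*q[0]/-q[2],c["cy"]+c["fy"]*q[1]/q[2]])
def crop(c,u0,v0,w,h,k,name,pts=()):
    im=cv2.resize(c["image"][v0:v0+h,u0:u0+w,::-1],None,fx=k,fy=k,interpolation=cv2.INTER_CUBIC)
    im=np.clip(im.astype(float)*1.6,0,255).astype(np.uint8)
    for p in pts: cv2.circle(im,(int((p[0]-u0+.5)*k),int((p[1]-v0+.5)*k)),2,(0,0,255),-1)
    cv2.imwrite("pics/"+name,im)
E
python3 - <<'E'
from h import *
c=capture("top"); crop(c,225,115,200,150,4,"t1.png")
c=capture("side"); crop(c,205,160,200,150,4,"s1.png")
E
```

```text
(no output)
```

View pics/t1.png

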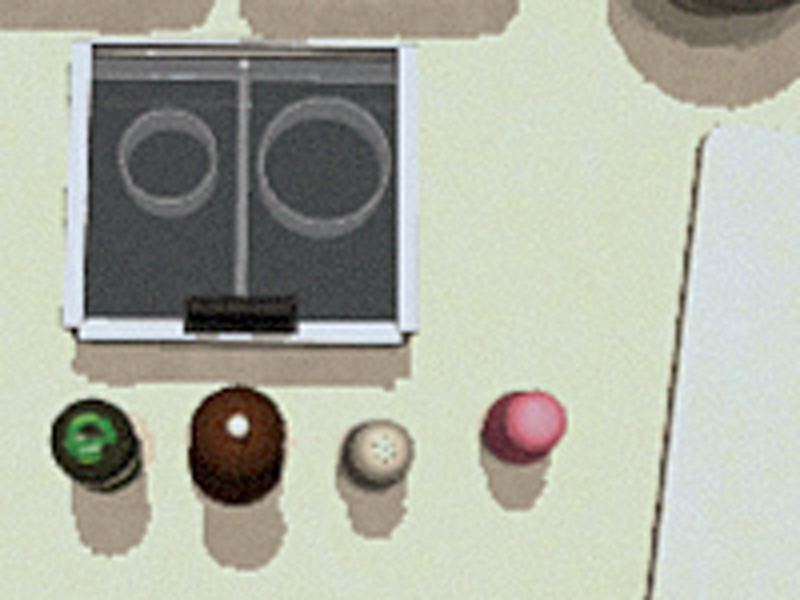

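View pics/s1.png

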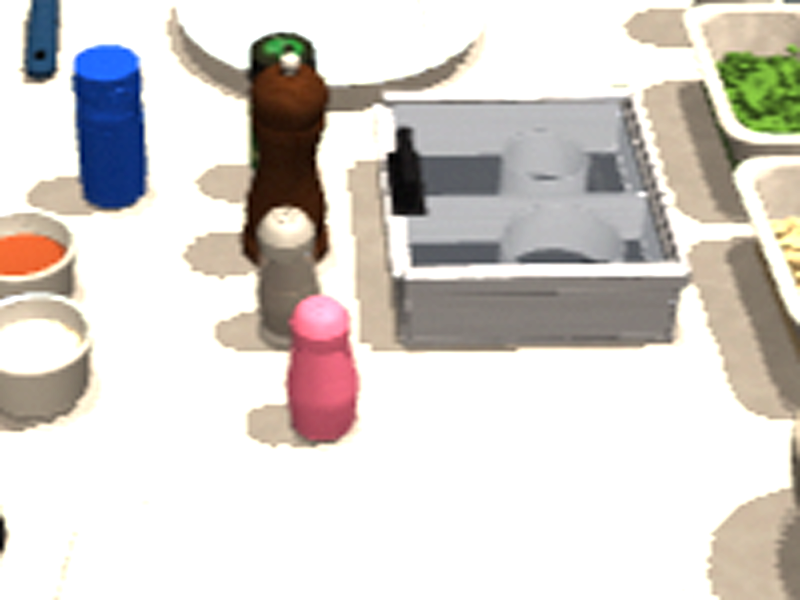

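```bash
python3 - <<'E'
from h import *
np.set_printoptions(precision=4,suppress=True)
c=capture("top");s=capture("side")
t=lambda x,y:(225+(x+.5)/4-.5,115+(y+.5)/4-.5)
S=lambda x,y:(205+(x+.5)/4-.5,160+(y+.5)/4-.5)
f=lambda x,y:((x+.5)*.7-.5,(y+.5)*.7-.5)
for n,p,h in[("jar",(94,440),.105),("mill",(238,424),.149),("shaker",(381,446),.089),("pink",(530,425),.075)]:
    print(n,ray(c,t(*p),h))
for n,p,h in[("jar",(283,47),.105),("mill",(289,60),.149),("shaker",(285,216),.088),("pink",(321,312),.08)]:
    print("side",n,ray(s,S(*p),h))
R=[ray(c,t(*p),.056) for p in[(73,42),(65,327),(416,331),(416,45)]]
print("rails",*R,np.linalg.norm(R[0]-R[1]),np.linalg.norm(R[0]-R[3]),np.mean(R,0))
print("pulltop",[ray(c,t(*p),.076) for p in[(185,297),(298,296)]])
print("smallring low rim etc",ray(c,t(169,168),.004),ray(c,t(168,154),.040),"large",ray(c,t(322,176),.004),ray(c,t(323,158),.04))
B=[ray(c,f(*p),.015) for p in[(573,209),(646,213),(630,411),(554,404)]]
print("board",*B,np.mean(B,0))
print("plate",ray(c,f(240,300),.005),ray(c,f(240,301),.022))
print("blue",ray(c,f(361,398),.105))
E
```

```text
jar [0.4949 0.0915 0.105 ]
mill [0.4999 0.0147 0.149 ]
shaker [ 0.4956 -0.0626  0.089 ]
pink [ 0.5098 -0.1459  0.075 ]
side jar [0.4977 0.097  0.105 ]
side mill [0.4997 0.0123 0.149 ]
side shaker [ 0.4954 -0.0646  0.088 ]
side pink [ 0.514  -0.1443  0.08  ]
rails [0.7336 0.1155 0.056 ] [0.5639 0.1147 0.056 ] [ 0.5646 -0.0853  0.056 ] [ 0.7345 -0.0856  0.056 ] 0.16967419601915926 0.20109742650579832 [0.6492 0.0148 0.056 ]
pulltop [array([0.5786, 0.0458, 0.076 ]), array([ 0.5801, -0.0173,  0.076 ])]
smallring low rim etc [0.6725 0.0602 0.004 ] [0.6711 0.0591 0.04  ] large [ 0.6688 -0.0336  0.004 ] [ 0.67   -0.0324  0.04  ]
board [ 0.7003 -0.2653  0.015 ] [ 0.695  -0.3885  0.015 ] [ 0.3658 -0.3463  0.015 ] [ 0.3747 -0.2249  0.015 ] [ 0.5339 -0.3062  0.015 ]
plate [0.5371 0.2951 0.005 ] [0.5332 0.2899 0.022 ]
blue [0.3824 0.0789 0.105 ]
```

Call:
move_arm(
  moves="0 -0.17 0 -1 0.055;0 -0.17 0 -1 0.055;0 -0.17 0 -1 0.055;0 -0.17 0 -1 0.055;0 -0.17 0 -1 0.055;0 -0.17 0 -1 0.055;0 -0.17 0 -1 0.055;0 -0.17 0 -1 0.055;0 -0.17 0 -1 0.055;0 -0.17 0 -1 0.055",
)

```text
time: 1.13
ee_pos: [0.3937, 0.4175, 0.2423]
tcp_rot: [[0.722, 0.0, -0.692], [0.692, 0.0, 0.722], [0.001, -1.0, 0.0]]
wrist_force: [0.7, 0.5, -0.4]
width: 0.0853
```

Call:
move_arm(
  moves="0 -0.17 0 -1 0.055;0 -0.17 0 -1 0.055;0 -0.17 0 -1 0.055;0 -0.17 0 -1 0.055;0 -0.17 0 -1 0.055;0 -0.17 0 -1 0.055;0 -0.17 0 -1 0.055;0 -0.17 0 -1 0.055;0 -0.17 0 -1 0.055;0 -0.17 0 -1 0.055",
)

```text
time: 1.97
ee_pos: [0.4964, 0.135, 0.2424]
tcp_rot: [[0.977, 0.001, -0.213], [0.213, 0.0, 0.977], [0.001, -1.0, 0.0]]
wrist_force: [0.5, 0.8, -0.6]
width: 0.0853
```

```bash
python3 - <<'E'
from h import *
s=sense();print(s["time"],s["ee_pos"],s["tcp_rot"][:,0],s["qpos"])
E
```

```text
1.9667 [0.49639452 0.13495117 0.2423876 ] [9.77114281e-01 2.12713549e-01 7.92243660e-04] [-0.38811152  0.54370545  0.05200431  1.90430202 -0.04214959  0.69381432
 -0.09685299]
```

Call:
move_arm(
  moves="0 0 0 0 0.11;0 0 0 0 0.107;0 0.12 0 -1 0;0 0 0 -1 0;0 0 0 -1 0;0 0 0 -1 0;0 0 0 -0.05 0;0 0 0 0 0;0 0 0 0 0",
)

```text
time: 2.72
ee_pos: [0.4996, 0.0154, 0.2423]
tcp_rot: [[1.0, 0.0, -0.0], [0.0, 0.001, 1.0], [0.0, -1.0, 0.001]]
wrist_force: [-0.6, 1.7, -0.6]
width: 0.0855
```

```bash
python3 - <<'E'
from h import *
np.set_printoptions(precision=4,suppress=True)
s=sense();print(s["ee_pos"],s["tcp_rot"])
c=capture("wrist");print(c["hand_eye"],c["fx"],c["cx"],c["cy"],c.keys())
E_=np.eye(4);E_[:3,:3]=s["tcp_rot"];E_[:3,3]=s["ee_pos"];T=E_@c["hand_eye"]
P=[(.5,.0135,.15),(.495,.0935,.105),(.4955,-.0635,.09),(.5795,.0145,.076),(.672,.0595,.04)]
for p in P: print(p,proj(c,p,T))
crop(c,0,0,560,420,1.4,"w1.png",[proj(c,p,T) for p in P])
E
```

```text
[0.4996 0.0154 0.2423] [[ 1.      0.0002 -0.0001]
 [ 0.0001  0.0009  1.    ]
 [ 0.0002 -1.      0.0009]]
[[ 1.      0.0009  0.0011 -0.001 ]
 [ 0.0008  0.2614 -0.9652 -0.1324]
 [-0.0011  0.9652  0.2613  0.0665]
 [ 0.      0.      0.      1.    ]] 377.3284749826846 279.5053965618378 210.4471187391191 dict_keys(['image', 'fx', 'fy', 'cx', 'cy', 'hand_eye'])
(0.5, 0.0135, 0.15) [282.0235 222.1912]
(0.495, 0.0935, 0.105) [274.3886  90.7742]
(0.4955, -0.0635, 0.09) [276.1057 290.0875]
(0.5795, 0.0145, 0.076) [379.5382 194.4109]
(0.672, 0.0595, 0.04) [478.6444 134.8368]
```

View pics/w1.png

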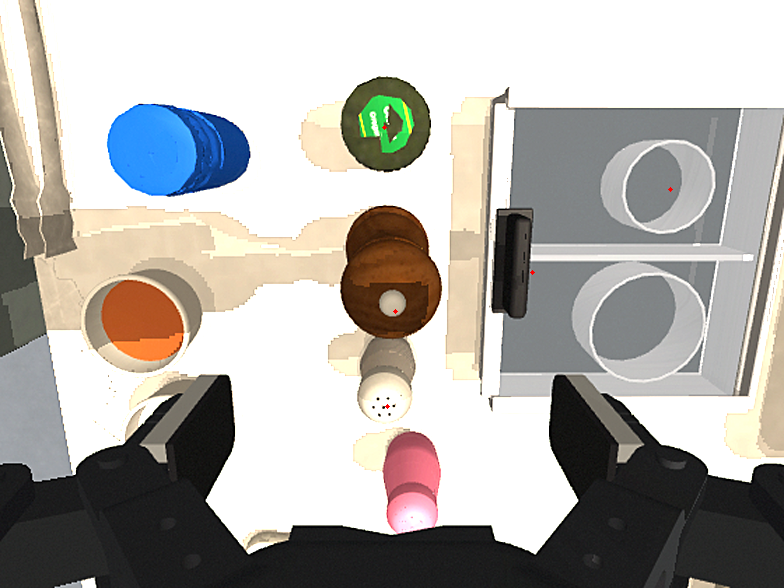

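Call:
move_arm(
  moves="0 0 1 0 0;0 0 1 0 0;0 0 1 0 0;0 0 1 0 0;0 0 0.14 -0.03 0;1 0 0 0 0;1 0 0 0 0;1 0 0 0 0;1 0 0 0 0;1 0 0 0 0",
)

```text
time: 3.6
ee_pos: [0.5007, 0.0142, 0.1204]
tcp_rot: [[1.0, 0.004, -0.0], [0.0, 0.001, 1.0], [0.004, -1.0, 0.001]]
wrist_force: [-0.2, 0.6, 6.5]
width: 0.0456
```

Call:
move_arm(
  moves="1 0 0 0 0;1 0 -0.3 0 0;1 0 -0.8 0 0;1 0 -1 0 0;1 0 -1 0 0;1 0 -0.9 0 0",
)

```text
time: 4.1
ee_pos: [0.4995, 0.0138, 0.2411]
tcp_rot: [[1.0, 0.002, 0.0], [-0.0, 0.0, 1.0], [0.002, -1.0, 0.0]]
wrist_force: [0.8, 0.1, -1.9]
width: 0.0455
```

```bash
python3 - <<'E'
from h import *
s=sense();print(s["ee_pos"],s["wrist_force"],s["wrist_torque"],s["width"])
c=capture("side"); crop(c,205,90,200,200,3,"s2.png")
E
```

```text
[0.49949901 0.01383228 0.24114324] [ 0.76811368  0.11980307 -1.85622103] [-0.02532265 -0.11246929  0.0309005 ] 0.045542594643229004
```

View pics/s2.png

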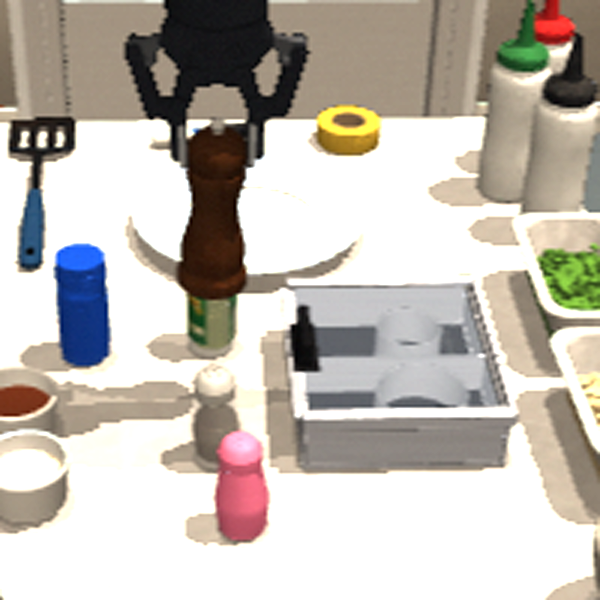

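Call:
move_arm(
  moves="1 0 0 -0.5 0;1 -0.25 0 -1 0;1 -0.25 0 -1 0;1 -0.25 0 -1 0;1 -0.25 0 -1 0;1 -0.25 0 -1 0;1 -0.25 0 -1 0;1 -0.25 0 -1 0;1 -0.25 0 -1 0;1 -0.25 0 -1 0",
)

```text
time: 4.98
ee_pos: [0.4313, -0.2725, 0.2393]
tcp_rot: [[1.0, 0.001, 0.0], [-0.0, -0.001, 1.0], [0.001, -1.0, -0.001]]
wrist_force: [0.2, 0.7, -2.5]
width: 0.0455
```

Call:
move_arm(
  moves="1 -0.1 0 -0.7 0;1 0 0.5 0 0;1 0 1 0 0;1 0 1 0 0;1 0 0.6 0 0;1 0 0.2 0 0;1 0 0 0 0;1 0 0 0 0",
)

```text
time: 5.65
ee_pos: [0.4296, -0.2925, 0.1402]
tcp_rot: [[1.0, 0.001, -0.0], [0.0, -0.001, 1.0], [0.001, -1.0, -0.001]]
wrist_force: [-0.1, -0.0, -1.9]
width: 0.0455
```

Call:
move_arm(
  moves="1 0 0.1 0 0;1 0 0.05 0 0;1 0 0 0 0;1 0 0 0 0",
)

```text
time: 5.98
ee_pos: [0.4298, -0.2926, 0.1356]
tcp_rot: [[1.0, 0.002, 0.0], [-0.0, -0.001, 1.0], [0.002, -1.0, -0.001]]
wrist_force: [-1.0, 0.3, 3.8]
width: 0.0454
```

Call:
move_arm(
  moves="0.2 0 0 0 0;0.2 0 0 0 0;0.2 0 0 0 0;0.2 0 -0.3 0 0;0.2 0 -1 0 0;0.2 0 -1 0 0;0.2 0 -1 0 0;0.2 0.2 -0.2 0.6 0;0.2 0.25 0 1 0;0.2 0.25 0 1 0",
)

```text
time: 6.82
ee_pos: [0.4504, -0.2144, 0.2412]
tcp_rot: [[1.0, 0.003, 0.003], [-0.003, -0.001, 1.0], [0.003, -1.0, -0.001]]
wrist_force: [-0.3, 1.5, -0.7]
width: 0.0683
```

Call:
move_arm(
  moves="0.2 0.25 0 1 0;0.2 0.25 0 1 0;0.2 0.25 0 1 0;0.2 0.25 0 1 0;0.2 0.25 0 1 0;0.2 0.25 0 1 0;0.2 0.25 0 0 0;0.2 0 0 0 0;0.2 0 0 0 0",
)

```text
time: 7.57
ee_pos: [0.5024, -0.0347, 0.2399]
tcp_rot: [[1.0, 0.0, 0.0], [-0.0, -0.001, 1.0], [0.0, -1.0, -0.001]]
wrist_force: [-0.4, -0.7, -0.1]
width: 0.0683
```

```bash
cat > w.py <<'E'
from h import *
def wr(P,name=None,k=1.4):
    s=sense();c=capture("wrist")
    E_=np.eye(4);E_[:3,:3]=s["tcp_rot"];E_[:3,3]=s["ee_pos"];T=E_@c["hand_eye"]
    q=[proj(c,p,T) for p in P]
    if name: crop(c,0,0,560,420,k,name,q)
    return s,c,T,q
E
python3 - <<'E'
from w import *
s,c,T,q=wr([(.4955,-.0635,.09),(.495,.0935,.105),(.495,.0935,0),(.5735,.0145,.076),(.4298,-.2926,.165)],"w2.png")
print(s["ee_pos"],s["width"],q)
E
```

```text
[ 0.5024107  -0.03473237  0.23991352] 0.0682797254877019 [array([272.34710095, 233.3207445 ]), array([269.60040937,   8.29606766]), array([272.60303581,  37.74462485]), array([373.39797072, 131.20502625]), array([185.4045376 , 552.98911007])]
```

View pics/w2.png

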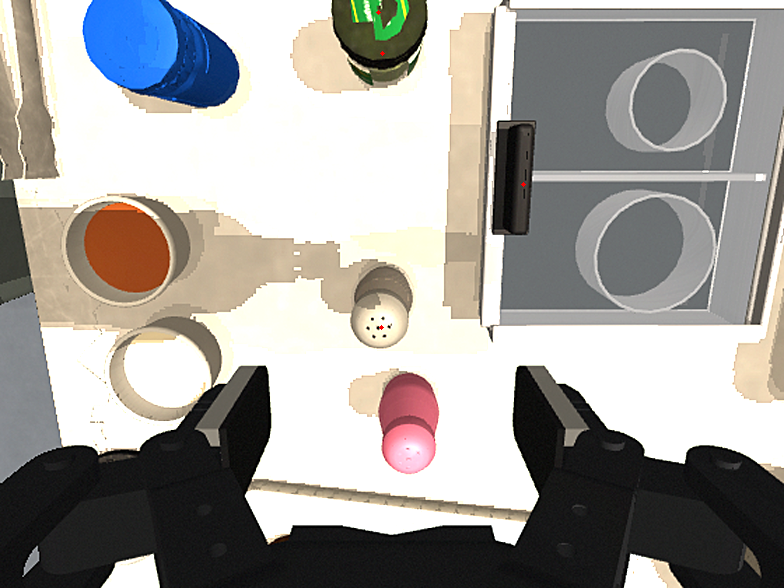

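Call:
move_arm(
  moves="0.2 -0.23 0 -0.95 0;0.2 0 1 0 0;0.2 0 1 0 0;0.2 0 1 0 0;0.2 0 1 0 0;0.2 0 0.5 0 0;0.2 0 0 0 0",
)

```text
time: 8.2
ee_pos: [0.4927, -0.0642, 0.1019]
tcp_rot: [[1.0, -0.007, 0.003], [-0.003, -0.0, 1.0], [-0.007, -1.0, -0.0]]
wrist_force: [-0.1, 0.3, 1.1]
width: 0.0682
```

Call:
move_arm(
  moves="0.2 0.03 0.3 0 0;0.2 0 0.7 0 0;0.2 0 0.8 0.03 0;0.2 0 0.2 0 0;0.2 0 0 0 0;1 0 0 0 0;1 0 0 0 0;1 0 0 0 0;1 0 0 0 0;1 0 0 0 0",
)

```text
time: 9.03
ee_pos: [0.4971, -0.062, 0.0464]
tcp_rot: [[1.0, 0.002, 0.0], [-0.0, -0.0, 1.0], [0.002, -1.0, -0.0]]
wrist_force: [-1.1, -0.3, 8.9]
width: 0.0363
```

Call:
move_arm(
  moves="1 0 -0.3 0 0;1 0 -0.7 0 0;1 0 -1 0 0;1 0 -1 0 0;1 0 -1 0 0;1 0 0 0 0;1 0 0 0 0",
)

```text
time: 9.62
ee_pos: [0.4978, -0.0618, 0.167]
tcp_rot: [[1.0, 0.005, 0.0], [-0.0, -0.0, 1.0], [0.005, -1.0, -0.0]]
wrist_force: [-0.3, -0.1, -1.1]
width: 0.0366
```

```bash
python3 - <<'E'
from h import *
s=sense();print(s["ee_pos"],s["wrist_force"],s["width"])
c=capture("side"); crop(c,245,130,130,130,4,"s3.png")
E
```

```text
[ 0.49775518 -0.0618443   0.16703314] [-0.29465458 -0.14472897 -1.07063483] 0.03664470407048161
```

View pics/s3.png

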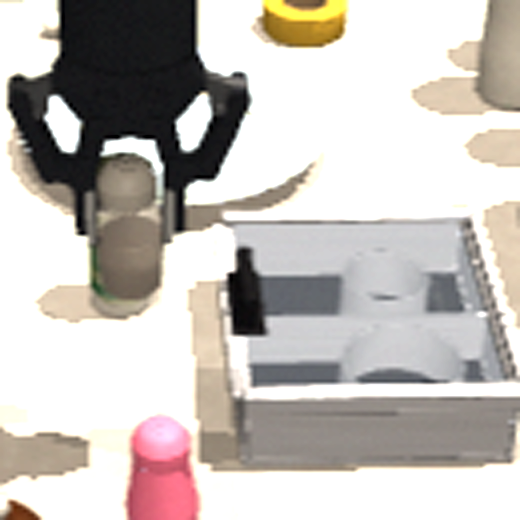

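Call:
move_arm(
  moves="1 0.25 0 -0.5 0;1 0.52 0 -0.95 0;1 0.52 0 -0.95 0;1 0.52 0 -0.95 0;1 0.52 0 -0.95 0;1 0.52 0 -0.95 0;1 0.52 0 -0.95 0;1 0.52 0 -0.95 0;1 0.52 0 -0.95 0;1 0.26 0 -0.47 0",
)

```text
time: 10.5
ee_pos: [0.6361, -0.3235, 0.1625]
tcp_rot: [[1.0, -0.002, 0.003], [-0.003, -0.002, 1.0], [-0.002, -1.0, -0.002]]
wrist_force: [1.0, -0.4, 0.3]
width: 0.0367
```

Call:
move_arm(
  moves="1 0 0.5 0 0;1 0 1 0 0;1 0 1 0 0;1 0 0.6 0 0;1 0 0.2 0 0;1 0 0 0 0;1 0 0 0 0",
)

```text
time: 11.08
ee_pos: [0.6356, -0.3184, 0.0641]
tcp_rot: [[1.0, -0.002, 0.0], [-0.0, 0.001, 1.0], [-0.002, -1.0, 0.001]]
wrist_force: [1.1, 0.4, -0.1]
width: 0.0363
```

Call:
move_arm(
  moves="1 0 0.1 0 0;1 0 0 0 0;1 0 0 0 0",
)

```text
time: 11.33
ee_pos: [0.6364, -0.3186, 0.0623]
tcp_rot: [[1.0, -0.0, -0.0], [0.0, 0.0, 1.0], [-0.0, -1.0, 0.0]]
wrist_force: [-0.3, -0.0, -0.8]
width: 0.0365
```

Call:
move_arm(
  moves="1 0 0.08 0 0;1 0 0 0 0;1 0 0 0 0",
)

```text
time: 11.58
ee_pos: [0.6369, -0.3191, 0.0616]
tcp_rot: [[1.0, 0.001, 0.0], [-0.0, -0.0, 1.0], [0.001, -1.0, -0.0]]
wrist_force: [-1.2, 0.5, 5.6]
width: 0.0362
```

Call:
move_arm(
  moves="0.2 0 0 0 0;0.2 0 0 0 0;0.2 0 0 0 0;0.2 0 -0.3 0 0;0.2 0 -1 0 0;0.2 0 -1 0 0;0.2 0 -1 0 0;0.2 -0.15 -0.7 0.5 0;0.2 -0.35 0 1 0;0.2 -0.35 0 1 0",
)

```text
time: 12.42
ee_pos: [0.612, -0.245, 0.1829]
tcp_rot: [[1.0, 0.005, 0.003], [-0.003, -0.003, 1.0], [0.005, -1.0, -0.003]]
wrist_force: [0.2, 1.7, -1.1]
width: 0.0679
```

Call:
move_arm(
  moves="0.2 -0.35 0 1 0;0.2 -0.35 0 1 0;0.2 -0.35 0 1 0;0.2 -0.35 0 1 0;0.2 -0.35 0 1 0;0.2 -0.35 0 1 0;0.2 -0.35 0 1 0;0.2 -0.35 0 1 0;0.2 -0.35 0 1 0;0.2 -0.35 0 1 0",
)

```text
time: 13.25
ee_pos: [0.5059, 0.0576, 0.1809]
tcp_rot: [[1.0, 0.001, 0.0], [-0.0, 0.0, 1.0], [0.001, -1.0, 0.0]]
wrist_force: [0.1, 1.1, -0.0]
width: 0.0681
```

Call:
move_arm(
  moves="0.2 -0.3 0 1 0;0.2 0 0 0.25 0;0.2 0 0 0 0;0.2 0 0 0 0",
)

```text
time: 13.58
ee_pos: [0.4977, 0.0934, 0.1806]
tcp_rot: [[1.0, 0.001, -0.001], [0.001, -0.0, 1.0], [0.001, -1.0, -0.0]]
wrist_force: [-0.0, -0.2, -0.4]
width: 0.0679
```

```bash
python3 - <<'E'
from w import *
s,c,T,q=wr([(.4955,.094,.105)],"w3.png")
print(s["ee_pos"],s["width"],q)
E
```

```text
[0.49766487 0.09344411 0.18064038] 0.06788295373944697 [array([277.65147113, 226.38243308])]
```

View pics/w3.png

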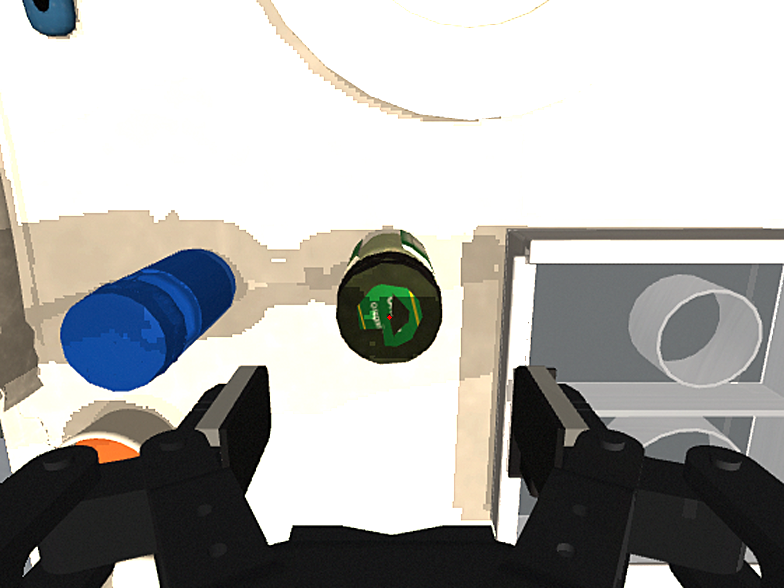

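Call:
move_arm(
  moves="0.2 -0.06 0.3 0.09 0;0.2 0 1 0 0;0.2 0 1 0 0;0.2 0 1 0 0;0.2 0 0.6 0 0;0.2 0 0 0 0;1 0 0 0 0;1 0 0 0 0;1 0 0 0 0;1 0 0 0 0",
)

```text
time: 14.47
ee_pos: [0.4963, 0.0963, 0.0645]
tcp_rot: [[1.0, 0.003, 0.0], [-0.0, 0.0, 1.0], [0.003, -1.0, 0.0]]
wrist_force: [1.1, -1.3, 2.1]
width: 0.0436
```

Call:
move_arm(
  moves="1 0 0 0 0;1 0 0 0 0",
)

```text
time: 14.63
ee_pos: [0.4962, 0.0963, 0.0644]
tcp_rot: [[1.0, 0.003, 0.0], [-0.0, 0.0, 1.0], [0.003, -1.0, 0.0]]
wrist_force: [0.3, -1.0, 7.5]
width: 0.0434
```

Call:
move_arm(
  moves="1 0 -0.3 0 0;1 0 -1 0 0;1 0 -1 0 0;1 0 -1 0 0;1 0 -0.9 -0.4 0;1 0.1 0 -1 0;1 0.1 0 -1 0;1 0.1 0 -1 0;1 0.1 0 -1 0;1 0.1 0 -1 0",
)

```text
time: 15.47
ee_pos: [0.5099, -0.0667, 0.1899]
tcp_rot: [[1.0, 0.0, -0.001], [0.001, 0.0, 1.0], [0.0, -1.0, 0.0]]
wrist_force: [-0.2, 0.9, -1.7]
width: 0.0432
```

Call:
move_arm(
  moves="1 0.1 0 -1 0;1 0.1 0 -1 0;1 0.1 0 -1 0;1 0.1 0 -1 0;1 0.1 0 -1 0;1 0.1 0 -1 0;1 0.1 0 -1 0;1 0.07 0 -1 0;1 0 0.5 0 0;1 0 1 0 0",
)

```text
time: 16.3
ee_pos: [0.535, -0.3103, 0.1475]
tcp_rot: [[1.0, 0.007, 0.005], [-0.005, -0.006, 1.0], [0.007, -1.0, -0.006]]
wrist_force: [-0.2, 1.3, -1.0]
width: 0.0436
```

Call:
move_arm(
  moves="1 0 1 0 0;1 0 0.8 0 0;1 0 0.2 0 0;1 0 0 0 0;1 0 0 0 0",
)

```text
time: 16.72
ee_pos: [0.5339, -0.3058, 0.0852]
tcp_rot: [[1.0, 0.001, -0.0], [0.0, -0.0, 1.0], [0.001, -1.0, -0.0]]
wrist_force: [-0.3, 0.1, -1.6]
width: 0.0435
```

Call:
move_arm(
  moves="1 0 0.15 0 0;1 0 0.07 0 0;1 0 0 0 0;1 0 0 0 0",
)

```text
time: 17.05
ee_pos: [0.5346, -0.3063, 0.0795]
tcp_rot: [[1.0, 0.003, 0.0], [-0.0, -0.002, 1.0], [0.003, -1.0, -0.002]]
wrist_force: [-0.8, 0.1, 6.4]
width: 0.0436
```

Call:
move_arm(
  moves="0.2 0 0 0 0;0.2 0 0 0 0;0.2 0 0 0 0;0.2 0 -0.3 0 0;0.2 0 -1 0 0;0.2 0 -1 0 0;0.2 0 -1 0 0;0.4 0.1 -0.1 0.7 0;0.4 0.12 0 1 0;0.5 0.12 0 1 0",
)

```text
time: 17.88
ee_pos: [0.5439, -0.225, 0.1812]
tcp_rot: [[1.0, 0.002, 0.003], [-0.003, -0.001, 1.0], [0.002, -1.0, -0.001]]
wrist_force: [0.5, 0.3, -0.1]
width: 0.0431
```

Call:
move_arm(
  moves="0.5 0.12 0 1 0;0.5 0.12 0 1 0;0.5 0.12 0 1 0;0.5 0.12 0 1 0;0.5 0.12 0 1 0;0.5 0.12 0 1 0;0.5 0.12 0 1 0;0.5 0.12 0 1 0;0.5 0 0 0 0;0.5 0 0 0 0",
)

```text
time: 18.72
ee_pos: [0.5726, 0.0183, 0.18]
tcp_rot: [[1.0, 0.0, -0.005], [0.005, 0.001, 1.0], [0.0, -1.0, 0.001]]
wrist_force: [-0.1, -1.0, 0.8]
width: 0.0427
```

```bash
python3 - <<'E'
from w import *
s=sense();print(s["ee_pos"],s["width"])
c=capture("top");im=c["image"]
cv2.imwrite("pics/t2.png",np.clip(im[140:300,200:480,::-1].astype(float)*1.6,0,255).repeat(2,0).repeat(2,1).astype(np.uint8))
E
```

```text
[0.57256466 0.01826038 0.17999012] 0.042667638061449756
```

View pics/t2.png

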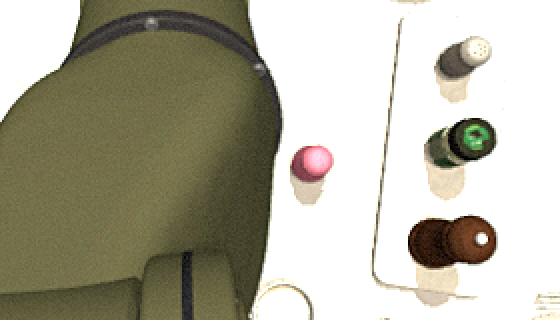

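Call:
move_arm(
  moves="0.5 0.02 0.3 -0.1 0;0.5 0 1 0 0;0.5 0 1 0 0;0.5 0 0.8 0 0;0.5 0 0.3 0 0;0.5 0 0.15 0 0;0.5 0 0 0 0",
)

```text
time: 19.35
ee_pos: [0.5727, 0.011, 0.0725]
tcp_rot: [[1.0, -0.001, 0.002], [-0.002, -0.001, 1.0], [-0.001, -1.0, -0.001]]
wrist_force: [0.3, -0.3, -1.1]
width: 0.043
```

Call:
move_arm(
  moves="1 0 0 0 0;1 0 0 0 0;1 0 0 0 0;1 0 0 0 0;1 0 0 0 0",
)

```text
time: 19.77
ee_pos: [0.5741, 0.0123, 0.0746]
tcp_rot: [[1.0, 0.003, 0.0], [-0.0, -0.0, 1.0], [0.003, -1.0, -0.0]]
wrist_force: [-0.8, -0.9, 6.2]
width: 0.0082
```

Call:
move_arm(
  moves="1 -0.2 0 0 0;1 -0.6 0 0 0;1 -0.6 0 0 0;1 -0.6 0 0 0;1 -0.6 0 0 0;1 -0.6 0 0 0;1 -0.6 0 0 0;1 -0.4 0 0 0;1 -0.15 0 0 0;1 0 0 0 0",
)

```text
time: 20.6
ee_pos: [0.4458, 0.0121, 0.0745]
tcp_rot: [[1.0, 0.009, 0.001], [-0.001, -0.0, 1.0], [0.009, -1.0, -0.0]]
wrist_force: [3.8, -2.0, 9.6]
width: 0.0082
```

Call:
move_arm(
  moves="0.5 0 0 0 0;0.5 0 0 0 0;0.5 0 0 0 0;0.4 0 -0.3 0 0;0.3 0 -1 0 0;0.15 0 -1 0 0;0.15 0 -1 0 0;0.15 0.5 -0.2 0 0;0.15 1 0 0.22 0;0.15 1 0 0.22 0",
)

```text
time: 21.43
ee_pos: [0.5174, 0.0254, 0.1798]
tcp_rot: [[1.0, 0.0, 0.001], [-0.001, 0.0, 1.0], [0.0, -1.0, 0.0]]
wrist_force: [2.1, 0.2, -0.8]
width: 0.0725
```

Call:
move_arm(
  moves="0.15 1 0 0.22 0;0.15 1 0 0.22 0;0.15 1 0 0.22 0;0.15 1 0 0.22 0;0.15 1 0 0.22 0;0.15 0 0 0 0;0.15 0 0 0 0;0.15 0 0 0 0",
)

```text
time: 22.1
ee_pos: [0.6659, 0.0583, 0.1778]
tcp_rot: [[1.0, -0.003, 0.0], [-0.0, -0.0, 1.0], [-0.003, -1.0, -0.0]]
wrist_force: [-0.6, 0.4, -1.1]
width: 0.0729
```

```bash
python3 - <<'E'
from w import *
s,c,T,q=wr([(.672,.0595,.04),(.672,.0595,.004),(.672,.0885,.04),(.672,.0305,.04),(.643,.0595,.04),(.701,.0595,.04)],"w4.png")
print(s["ee_pos"],s["width"],q[0])
E
```

```text
[0.66590884 0.05825425 0.17776701] 0.0729074595187697 [289.97648019 199.94586309]
```

View pics/w4.png

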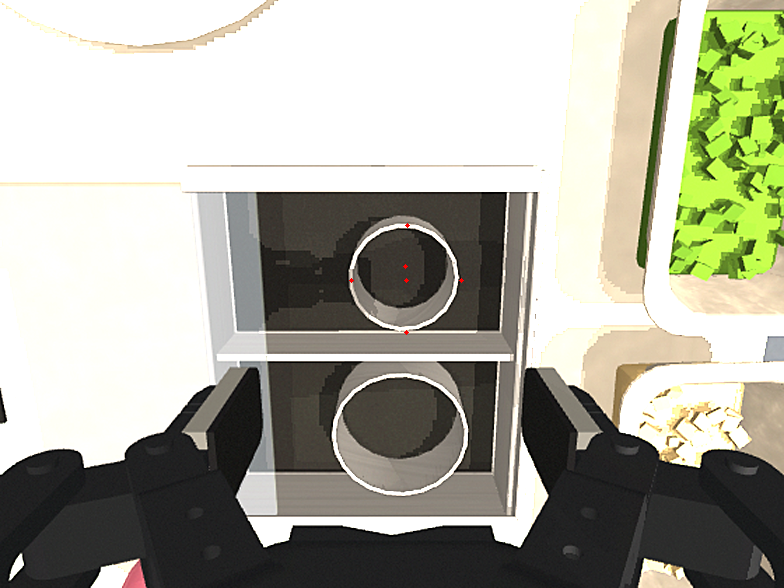

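Call:
move_arm(
  moves="0.15 0.17 0 0.1 0;0.15 0 0.7 0 0;0.15 0 1 0 0;0.15 0 1 0 0;0.15 0 0.8 0 0;0.15 0 0 0 0",
)

```text
time: 22.65
ee_pos: [0.668, 0.0615, 0.0682]
tcp_rot: [[1.0, -0.01, -0.0], [0.0, -0.001, 1.0], [-0.01, -1.0, -0.001]]
wrist_force: [-1.4, 0.4, -0.7]
width: 0.0726
```

Call:
move_arm(
  moves="0.15 0 0.5 0 0;0.15 0 0.5 0 0;0.15 0 0.4 0 0;0.15 0 0.2 0 0;0.15 0 0 0 0;0.15 0 0 0 0",
)

```text
time: 23.15
ee_pos: [0.6727, 0.0616, 0.0251]
tcp_rot: [[1.0, 0.0, -0.0], [0.0, 0.0, 1.0], [0.0, -1.0, 0.0]]
wrist_force: [-0.6, -1.2, 0.1]
width: 0.0728
```

Call:
move_arm(
  moves="1 0 0.07 0 0;1 0 0 0 0;1 0 0 0 0;1 0 0 0 0;1 0 0 0 0;1 0 0 0 0",
)

```text
time: 23.65
ee_pos: [0.6735, 0.0616, 0.0243]
tcp_rot: [[1.0, 0.002, 0.0], [-0.0, 0.0, 1.0], [0.002, -1.0, 0.0]]
wrist_force: [-1.8, 0.4, 6.0]
width: 0.0568
```

Call:
move_arm(
  moves="1 0 -0.3 0 0;1 0 -1 0 0;1 0 -1 0 0;1 0 -1 0 0;1 -0.3 -1 0.5 0;1 -0.55 -1 0.95 0;1 -0.55 0 0.95 0;1 -0.55 0 0.95 0;1 -0.55 0 0.95 0;1 -0.55 0 0.95 0",
)

```text
time: 24.48
ee_pos: [0.5812, 0.2185, 0.1809]
tcp_rot: [[1.0, 0.001, 0.0], [-0.0, 0.001, 1.0], [0.001, -1.0, 0.001]]
wrist_force: [-1.1, 0.7, 0.6]
width: 0.0569
```

Call:
move_arm(
  moves="1 -0.55 0 0.95 0;1 -0.55 0 0.95 0;1 -0.4 0 0.55 0;1 0 0 0 0;1 0 0 0 0;1 0 0 0 0",
)

```text
time: 24.98
ee_pos: [0.5378, 0.2898, 0.1805]
tcp_rot: [[1.0, 0.001, 0.001], [-0.001, -0.001, 1.0], [0.001, -1.0, -0.001]]
wrist_force: [0.4, -0.5, -0.8]
width: 0.0567
```

```bash
python3 - <<'E'
from w import *
s,c,T,q=wr([])
a=np.linspace(0,2*np.pi,24)
P=[(.535+r*np.cos(t),.2925+r*np.sin(t),h) for r,h in((.12,.022),) for t in a]+[(.535,.2925,.005)]
q=[proj(c,p,T) for p in P]
im=c["image"][:,:,::-1].copy()
g=cv2.createCLAHE(6,(8,8)).apply(cv2.cvtColor(im,cv2.COLOR_BGR2GRAY))
im=cv2.resize(cv2.cvtColor(g,cv2.COLOR_GRAY2BGR),None,fx=1.4,fy=1.4)
for p in q: cv2.circle(im,(int(p[0]*1.4),int(p[1]*1.4)),2,(0,0,255),-1)
cv2.imwrite("pics/w5.png",im)
print(s["ee_pos"],s["width"],s["wrist_force"],q[-1])
# side+top ring-free plate rim fit on the first top picture
E
```

```text
[0.5377565  0.28975395 0.18049182] 0.056651052031324214 [ 0.36167152 -0.53352725 -0.78400348] [277.4918748  187.48198713]
```

View pics/w5.png

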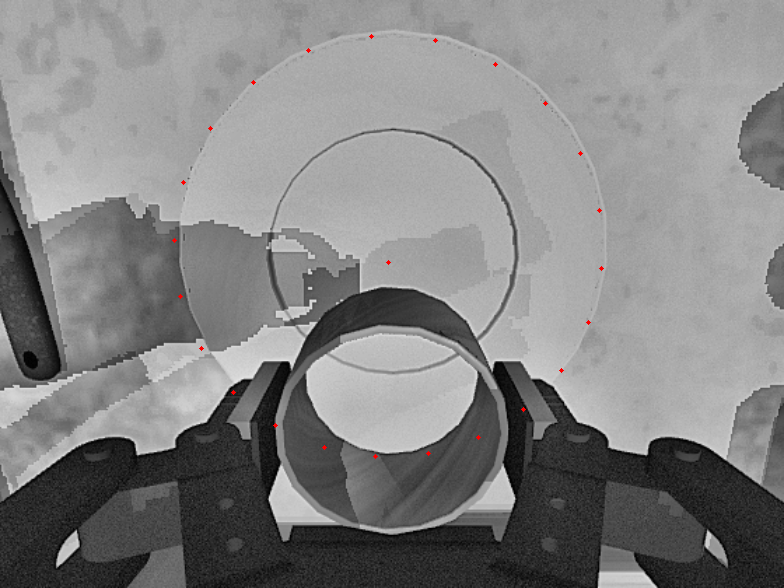

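```bash
python3 - <<'E'
from w import *
s,c,T,q=wr([]); t=capture("top")
a=np.linspace(0,2*np.pi,240,endpoint=False)
def fit(img,c,T,k,r,h,sel):
    g=cv2.GaussianBlur(cv2.cvtColor(img,cv2.COLOR_BGR2GRAY).astype(np.float32),(0,0),1.2)
    m=np.hypot(cv2.Sobel(g,5,1,0),cv2.Sobel(g,5,0,1)); m=np.minimum(m,np.percentile(m,97))
    best=[]
    for rr in r:
      for x in np.arange(.52,.556,.001):
        for y in np.arange(.28,.312,.001):
          P=np.c_[x+rr*np.cos(a),y+rr*np.sin(a),a*0+h][sel]
          Q=((P-T[:3,3])@T[:3,:3]); u=(c["cx"]+c["fx"]*Q[:,0]/-Q[:,2]+.5)*k-.5; v=(c["cy"]+c["fy"]*Q[:,1]/Q[:,2]+.5)*k-.5
          best.append((cv2.remap(m,u.astype(np.float32)[:,None],v.astype(np.float32)[:,None],1).mean(),rr,round(x,4),round(y,4)))
    return sorted(best)[-3:]
top=cv2.imread("pics/top0.png"); al=a<9; up=(a>0.2)&(a<2.9)
w=c["image"][:,:,::-1].copy()
print(fit(top,t,t["T"],1/.7,[.12],.022,al)); print(fit(top,t,t["T"],1/.7,np.arange(.066,.09,.002),.005,al))
print(fit(w,c,T,1,[.12],.022,up)); print(fit(w,c,T,1,np.arange(.066,.09,.002),.005,up))
E
```

```text
[(np.float32(42.316566), 0.12, np.float64(0.539), np.float64(0.295)), (np.float32(42.397007), 0.12, np.float64(0.538), np.float64(0.296)), (np.float32(43.120502), 0.12, np.float64(0.539), np.float64(0.296))]
[(np.float32(34.107098), np.float64(0.07400000000000001), np.float64(0.539), np.float64(0.295)), (np.float32(34.64729), np.float64(0.07), np.float64(0.538), np.float64(0.294)), (np.float32(35.208717), np.float64(0.07), np.float64(0.538), np.float64(0.295))]
[(np.float32(6.757878), 0.12, np.float64(0.538), np.float64(0.296)), (np.float32(8.5298815), 0.12, np.float64(0.537), np.float64(0.295)), (np.float32(9.04049), 0.12, np.float64(0.538), np.float64(0.295))]
[(np.float32(91.733826), np.float64(0.07400000000000001), np.float64(0.538), np.float64(0.295)), (np.float32(93.2856), np.float64(0.07400000000000001), np.float64(0.537), np.float64(0.295)), (np.float32(97.35933), np.float64(0.07200000000000001), np.float64(0.537), np.float64(0.295))]
```

Call:
move_arm(
  moves="1 0 0.4 0.18 0;1 0 1 0 0;1 0 1 0 0;1 0 1 0 0;1 0 0.9 0 0;1 0 0.4 0 0;1 0 0.2 0 0;1 0 0 0 0;1 0 0 0 0;1 0 0 0 0",
)

```text
time: 25.97
ee_pos: [0.5384, 0.2967, 0.0346]
tcp_rot: [[1.0, 0.003, 0.0], [-0.0, 0.001, 1.0], [0.003, -1.0, 0.001]]
wrist_force: [0.1, -0.6, -0.9]
width: 0.057
```

Call:
move_arm(
  moves="1 0 0.15 -0.04 0;1 0 0.1 0 0;1 0 0.04 0 0;1 0 0 0 0;1 0 0 0 0",
)

```text
time: 26.38
ee_pos: [0.5375, 0.2949, 0.0253]
tcp_rot: [[1.0, 0.001, 0.0], [-0.0, 0.0, 1.0], [0.001, -1.0, 0.0]]
wrist_force: [-0.7, -0.6, 5.6]
width: 0.0567
```

Call:
move_arm(
  moves="0.15 0 0 0 0;0.15 0 0 0 0;0.15 0 0 0 0;0.15 0 0 0 0;0.15 0 -0.3 0 0;0.15 0 -1 0 0;0.15 0 -1 0 0;0.15 0 -1 0 0;0.15 0 -1 0 0;0.4 0 0 0 0",
)

```text
time: 27.22
ee_pos: [0.5408, 0.2965, 0.1599]
tcp_rot: [[1.0, 0.01, 0.0], [-0.001, 0.006, 1.0], [0.01, -1.0, 0.006]]
wrist_force: [0.6, 0.1, 0.1]
width: 0.062
```

```bash
python3 - <<'E'
from w import *
s,c,T,q=wr([(.538,.2953,.005),(.538,.2953,.041)])
print(s["ee_pos"])
im=c["image"][:,:,::-1].copy()
g=cv2.createCLAHE(6,(8,8)).apply(cv2.cvtColor(im,cv2.COLOR_BGR2GRAY))
im=cv2.cvtColor(g,cv2.COLOR_GRAY2BGR)
for p in q: cv2.circle(im,(int(p[0]),int(p[1])),2,(0,0,255),-1)
cv2.imwrite("pics/w6.png",im)
E
```

```text
[0.54081086 0.29648058 0.15990359]
```

View pics/w6.png

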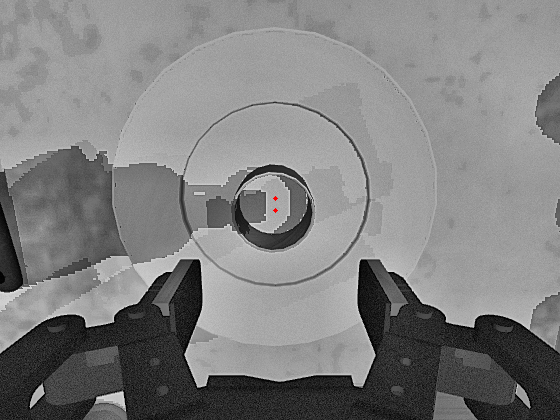

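Call:
move_arm(
  moves="0.5 -0.13 0 -0.5 0;0.5 -0.33 0 -1 0;0.5 -0.33 0 -1 0;0.5 -0.33 0 -1 0;0.5 -0.33 0 -1 0;0.5 -0.33 0 -1 0;0.5 -0.33 0 -1 0;0.5 -0.33 0 -1 0;0.5 -0.33 0 -1 0;0.5 -0.3 0 -0.9 0",
)

```text
time: 28.1
ee_pos: [0.4435, 0.0111, 0.1529]
tcp_rot: [[1.0, -0.002, 0.001], [-0.001, -0.0, 1.0], [-0.002, -1.0, -0.0]]
wrist_force: [1.0, 0.1, -0.9]
width: 0.0426
```

Call:
move_arm(
  moves="0.5 0 0 0 0;0.5 0 0 0 0;0.5 0 0 0 0",
)

```text
time: 28.35
ee_pos: [0.4453, 0.0136, 0.1531]
tcp_rot: [[1.0, -0.0, -0.0], [0.0, 0.001, 1.0], [-0.0, -1.0, 0.001]]
wrist_force: [-0.3, 0.5, -0.1]
width: 0.0429
```

Call:
move_arm(
  moves="0.5 0 0.6 0 0;0.5 0 1 0 0;0.5 0 0.7 0 0;0.5 0 0.3 0 0;0.5 0 0.07 0 0;0.5 0 0 0 0;1 0 0 0 0;1 0 0 0 0;1 0 0 0 0;1 0 0 0 0",
)

```text
time: 29.18
ee_pos: [0.4461, 0.0131, 0.0744]
tcp_rot: [[1.0, 0.003, -0.0], [0.0, 0.0, 1.0], [0.003, -1.0, 0.0]]
wrist_force: [0.3, 0.6, 5.0]
width: 0.0082
```

Call:
move_arm(
  moves="1 0.2 0 0 0;1 0.6 0 0 0;1 0.6 0 0 0;1 0.6 0 0 0;1 0.6 0 0 0;1 0.6 0 0 0;1 0.6 0 0 0;1 0.5 0 0 0;1 0 0 0 0",
)

```text
time: 29.93
ee_pos: [0.5778, 0.0133, 0.0744]
tcp_rot: [[1.0, 0.006, -0.0], [0.0, 0.001, 1.0], [0.006, -1.0, 0.001]]
wrist_force: [2.4, 0.8, 5.0]
width: 0.0081
```

Call:
move_arm(
  moves="1 0.07 0 0 0;1 0.07 0 0 0;1 0 0 0 0;1 0 0 0 0",
)

```text
time: 30.27
ee_pos: [0.578, 0.0133, 0.0744]
tcp_rot: [[1.0, 0.001, -0.0], [0.0, 0.001, 1.0], [0.001, -1.0, 0.001]]
wrist_force: [0.7, 1.2, 6.9]
width: 0.0084
```

Call:
move_arm(
  moves="1 0.1 0 0 0;1 0.1 0 0 0;1 0.1 0 0 0;1 0 0 0 0;1 0 0 0 0",
)

```text
time: 30.68
ee_pos: [0.5811, 0.0133, 0.0744]
tcp_rot: [[1.0, -0.011, -0.0], [0.0, 0.0, 1.0], [-0.011, -1.0, 0.0]]
wrist_force: [-10.4, 1.4, 16.5]
width: 0.0082
```

Call:
move_arm(
  moves="0.5 -0.2 0 0 0;0.5 0 0 0 0;0.5 0 0 0 0;0.5 0 -0.3 0 0;0.4 0 -1 0 0;0.2 0 -1 0 0;0.2 0 -1 0 0;0.2 0.08 -0.7 -0.5 0;0.2 0.18 0 -1 0;0.2 0.18 0 -1 0",
)

```text
time: 31.52
ee_pos: [0.5962, -0.0615, 0.1959]
tcp_rot: [[1.0, 0.005, -0.003], [0.003, 0.001, 1.0], [0.005, -1.0, 0.001]]
wrist_force: [1.3, -0.9, -0.0]
width: 0.0686
```

Call:
move_arm(
  moves="0.2 0.18 0 -1 0;0.2 0.18 0 -1 0;0.2 0.18 0 -1 0;0.2 0.18 0 -1 0;0.2 0.18 0 -1 0;0.2 0.18 0 -1 0;0.2 0.18 0 -1 0;0.2 0.18 0 -1 0;0.2 0 0 -0.5 0;0.2 0 0 0 0",
)

```text
time: 32.35
ee_pos: [0.636, -0.3232, 0.1934]
tcp_rot: [[1.0, -0.0, 0.006], [-0.006, -0.005, 1.0], [-0.0, -1.0, -0.005]]
wrist_force: [-1.7, -0.9, 0.3]
width: 0.0683
```

```bash
python3 - <<'E'
from w import *
s=sense();print(s["ee_pos"])
c=capture("top"); crop(c,225,115,200,150,4,"t3.png",[proj(c,p) for p in[(.579,.0148,.076),(.5790+.005,.0148,.076)]])
E
```

```text
[ 0.63603891 -0.32324137  0.19340145]
```

View pics/t3.png

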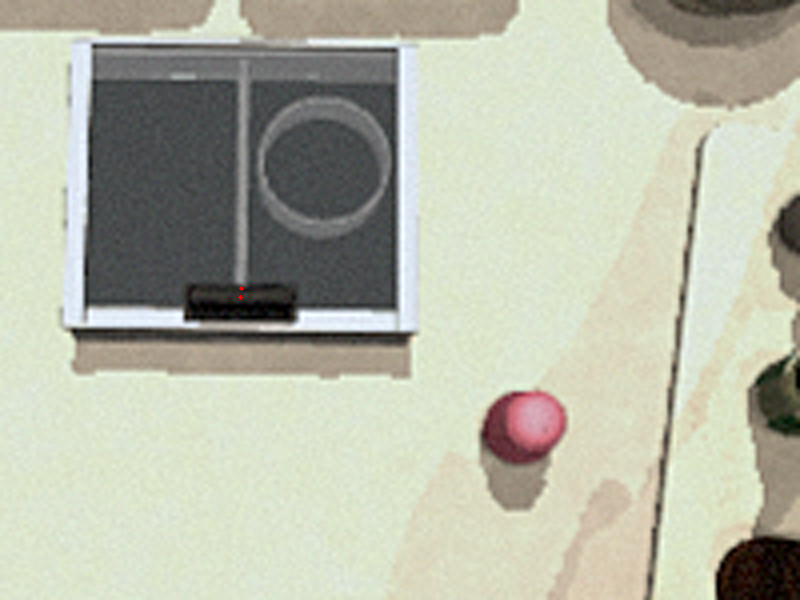

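Call:
move_arm(
  moves="0.2 0.03 0.4 0.05 0;0.2 0 1 0 0;0.2 0 1 0 0;0.2 0 1 0 0;0.2 0 0.8 0 0;0.2 0 0.2 0 0;0.2 0 0 0 0;0.2 0 0 0 0",
)

```text
time: 33.07
ee_pos: [0.6395, -0.3142, 0.0619]
tcp_rot: [[1.0, 0.001, -0.002], [0.002, 0.001, 1.0], [0.001, -1.0, 0.001]]
wrist_force: [0.2, -0.2, 1.4]
width: 0.0686
```

Call:
move_arm(
  moves="0.2 -0.07 0 -0.16 0;0.2 0 0 0 0;1 0 0 0 0;1 0 0 0 0;1 0 0 0 0;1 0 0 0 0;1 0 0 0 0;1 0 0 0 0",
)

```text
time: 33.73
ee_pos: [0.637, -0.3207, 0.0627]
tcp_rot: [[1.0, 0.001, 0.0], [-0.0, -0.001, 1.0], [0.001, -1.0, -0.001]]
wrist_force: [-1.8, 0.3, 5.1]
width: 0.036
```

Call:
move_arm(
  moves="1 0 -0.3 0 0;1 0 -0.8 0 0;1 0 -1 0 0;1 0 -1 0 0;1 0 -0.7 0 0;1 -0.25 0 0.5 0;1 -0.52 0 0.95 0;1 -0.52 0 0.95 0;1 -0.52 0 0.95 0;1 -0.52 0 0.95 0",
)

```text
time: 34.57
ee_pos: [0.5657, -0.19, 0.1759]
tcp_rot: [[1.0, 0.001, 0.0], [-0.0, 0.0, 1.0], [0.001, -1.0, 0.0]]
wrist_force: [-0.3, 0.1, -0.8]
width: 0.0361
```

Call:
move_arm(
  moves="1 -0.52 0 0.95 0;1 -0.52 0 0.95 0;1 -0.52 0 0.95 0;1 -0.52 0 0.95 0;1 -0.28 0 0.45 0;1 0 0 0 0;1 0 0 0 0;1 0 0 0 0",
)

```text
time: 35.23
ee_pos: [0.4967, -0.0649, 0.1757]
tcp_rot: [[1.0, 0.002, 0.001], [-0.001, -0.001, 1.0], [0.002, -1.0, -0.001]]
wrist_force: [0.2, -0.6, -0.2]
width: 0.0363
```

Call:
move_arm(
  moves="1 0 0.4 0.03 0;1 0 1 0 0;1 0 1 0 0;1 0 1 0 0;1 0 0.5 0 0;1 0 0.2 0 0;1 0 0 0 0;1 0 0 0 0",
)

```text
time: 35.9
ee_pos: [0.4965, -0.0639, 0.0526]
tcp_rot: [[1.0, 0.001, 0.001], [-0.001, -0.001, 1.0], [0.001, -1.0, -0.001]]
wrist_force: [0.7, 0.0, -0.2]
width: 0.0364
```

Call:
move_arm(
  moves="1 0 0.1 0 0;1 0 0.05 0 0;1 0 0.04 0 0;1 0 0 0 0;1 0 0 0 0",
)

```text
time: 36.32
ee_pos: [0.4965, -0.0631, 0.0476]
tcp_rot: [[1.0, 0.002, 0.0], [-0.0, -0.0, 1.0], [0.002, -1.0, -0.0]]
wrist_force: [-0.6, -0.9, 5.2]
width: 0.0362
```

Call:
move_arm(
  moves="0.2 0 0 0 0;0.2 0 0 0 0;0.2 0 0 0 0;0.2 0 -0.3 0 0;0.2 0 -1 0 0;0.2 0 -1 0 0;0.2 0 -1 0 0;0.2 0 -1 0 0;0.2 0.07 -0.3 -0.5 0;0.2 0.15 0 -0.95 0",
)

```text
time: 37.15
ee_pos: [0.504, -0.1032, 0.188]
tcp_rot: [[1.0, 0.005, -0.007], [0.007, 0.002, 1.0], [0.005, -1.0, 0.002]]
wrist_force: [0.3, -0.5, 0.8]
width: 0.0684
```

Call:
move_arm(
  moves="0.2 0.15 0 -0.95 0;0.2 0.15 0 -0.95 0;0.2 0.15 0 -0.95 0;0.2 0.15 0 -0.95 0;0.2 0.15 0 -0.95 0;0.2 0.15 0 -0.95 0;0.2 0.15 0 -0.95 0;0.2 0 0 0 0;0.2 0 0 0 0;0.2 0 0 0 0",
)

```text
time: 37.98
ee_pos: [0.5335, -0.3051, 0.1846]
tcp_rot: [[1.0, -0.001, -0.0], [0.0, 0.001, 1.0], [-0.001, -1.0, 0.001]]
wrist_force: [0.4, 1.1, -0.9]
width: 0.0682
```

Call:
move_arm(
  moves="0.2 0.03 0.4 -0.04 0;0.2 0 1 0 0;0.2 0 1 0 0;0.2 0 0.8 0 0;0.2 0 0.33 0 0;0.2 0 0 0 0;0.2 0 0 0 0;1 0 0 0 0;1 0 0 0 0;1 0 0 0 0",
)

```text
time: 38.82
ee_pos: [0.5357, -0.3076, 0.0805]
tcp_rot: [[1.0, 0.003, 0.0], [-0.0, -0.001, 1.0], [0.003, -1.0, -0.001]]
wrist_force: [-0.5, 0.7, 6.3]
width: 0.0436
```

Call:
move_arm(
  moves="1 0 0 0 0;1 0 0 0 0;1 0 0 0 0",
)

```text
time: 39.07
ee_pos: [0.5357, -0.3077, 0.0805]
tcp_rot: [[1.0, 0.003, 0.0], [-0.0, -0.001, 1.0], [0.003, -1.0, -0.001]]
wrist_force: [-1.0, 0.7, 6.6]
width: 0.0437
```

Call:
move_arm(
  moves="1 0 -0.3 0 0;1 0 -1 0 0;1 0 -1 0 0;1 0 -1 0 0;1 0 -0.9 0.42 0;1 -0.1 0 1 0;1 -0.1 0 1 0;1 -0.1 0 1 0;1 -0.1 0 1 0;1 -0.1 0 1 0",
)

```text
time: 39.9
ee_pos: [0.5194, -0.1433, 0.2056]
tcp_rot: [[1.0, 0.001, 0.0], [-0.0, 0.0, 1.0], [0.001, -1.0, 0.0]]
wrist_force: [-0.1, 0.6, -1.4]
width: 0.0437
```

Call:
move_arm(
  moves="1 -0.1 0 1 0;1 -0.1 0 1 0;1 -0.1 0 1 0;1 -0.1 0 1 0;1 -0.1 0 1 0;1 -0.1 0 1 0;1 -0.1 0 1 0;1 -0.12 0 1 0;1 0 0 0 0;1 0 0 0 0",
)

```text
time: 40.73
ee_pos: [0.4949, 0.0979, 0.2053]
tcp_rot: [[1.0, 0.001, -0.005], [0.005, 0.001, 1.0], [0.001, -1.0, 0.001]]
wrist_force: [-0.7, -1.5, -1.0]
width: 0.0434
```

Call:
move_arm(
  moves="1 0 0.4 0 0;1 0 1 0 0;1 0 1 0 0;1 0 1 0 0;1 0 0.5 0 0;1 0 0.1 0 0;1 0 0 0 0;1 0 0 0 0",
)

```text
time: 41.4
ee_pos: [0.496, 0.0946, 0.0856]
tcp_rot: [[1.0, 0.002, 0.002], [-0.002, -0.0, 1.0], [0.002, -1.0, -0.0]]
wrist_force: [0.5, 0.4, -1.7]
width: 0.0437
```

Remaining drop is about 20 mm (0.67).

Call:
move_arm(
  moves="1 0 0.3 0.02 0;1 0 0.2 0 0;1 0 0.1 0 0;1 0 0.05 0 0;1 0 0.03 0 0;1 0 0 0 0;1 0 0 0 0",
)

```text
time: 41.98
ee_pos: [0.4951, 0.0962, 0.0654]
tcp_rot: [[1.0, 0.001, -0.0], [0.0, 0.0, 1.0], [0.001, -1.0, 0.0]]
wrist_force: [-2.7, 0.2, 10.6]
width: 0.0435
```

Call:
move_arm(
  moves="0.2 0 0 0 0;0.2 0 0 0 0;0.2 0 0 0 0;0.2 0 -0.3 0 0;0.2 0 -1 0 0;0.2 0 -1 0 0;0.2 0 -1 0 0;0.1 0 -1 0 0;0.1 0 -1 0 0;0.1 -0.1 -0.3 -0.5 0",
)

```text
time: 42.82
ee_pos: [0.4948, 0.0844, 0.2368]
tcp_rot: [[1.0, 0.008, -0.004], [0.004, 0.004, 1.0], [0.008, -1.0, 0.004]]
wrist_force: [0.5, 0.5, -1.0]
width: 0.0768
```

Call:
move_arm(
  moves="0.1 -0.17 0 -1 0;0.1 -0.17 0 -1 0;0.1 -0.17 0 -1 0;0.1 -0.17 0 -1 0;0.1 -0.17 0 -1 0;0.1 -0.17 0 -1 0;0.1 -0.17 0 -1 0;0.1 -0.17 0 -1 0;0.1 -0.17 0 -1 0;0.1 -0.17 0 -1 0",
)

```text
time: 43.65
ee_pos: [0.4404, -0.2204, 0.2327]
tcp_rot: [[1.0, 0.0, 0.0], [-0.0, 0.0, 1.0], [0.0, -1.0, 0.0]]
wrist_force: [0.7, 0.5, -0.4]
width: 0.0771
```

Call:
move_arm(
  moves="0.1 -0.17 0 -1 0;0.1 -0.17 0 -1 0;0.1 -0.05 0 -0.44 0;0.1 0 0 0 0;0.1 0 0 0 0;0.1 0 0 0 0",
)

```text
time: 44.15
ee_pos: [0.4296, -0.2908, 0.2324]
tcp_rot: [[1.0, -0.0, -0.001], [0.001, 0.001, 1.0], [-0.0, -1.0, 0.001]]
wrist_force: [0.1, -0.2, 0.6]
width: 0.0766
```

Down to TCP z ≈ 0.134 (3.28), dy −0.06.

Call:
move_arm(
  moves="0.1 0 0.4 -0.06 0;0.1 0 1 0 0;0.1 0 1 0 0;0.1 0 0.6 0 0;0.1 0 0.25 0 0;0.1 0 0 0 0;0.1 0 0 0 0;1 0 0 0 0;1 0 0 0 0;1 0 0 0 0",
)

```text
time: 44.98
ee_pos: [0.4301, -0.2947, 0.1366]
tcp_rot: [[1.0, 0.002, 0.0], [-0.0, -0.002, 1.0], [0.002, -1.0, -0.002]]
wrist_force: [-1.3, 0.5, 11.5]
width: 0.0458
```

Call:
move_arm(
  moves="1 0 0 0 0;1 0 0 0 0;1 0 0 0 0",
)

```text
time: 45.23
ee_pos: [0.4302, -0.2947, 0.1367]
tcp_rot: [[1.0, 0.003, 0.001], [-0.001, -0.002, 1.0], [0.003, -1.0, -0.002]]
wrist_force: [-1.5, -0.3, 9.4]
width: 0.0458
```

Call:
move_arm(
  moves="1 0 -0.3 0 0;1 0 -1 0 0;1 0 -1 0 0;1 0 -1 0 0;1 0.12 -0.5 0.5 0;1 0.22 0 0.95 0;1 0.22 0 0.95 0;1 0.22 0 0.95 0;1 0.22 0 0.95 0;1 0.22 0 0.95 0",
)

```text
time: 46.07
ee_pos: [0.466, -0.1351, 0.2495]
tcp_rot: [[1.0, 0.001, 0.0], [-0.0, 0.0, 1.0], [0.001, -1.0, 0.0]]
wrist_force: [-0.2, 1.0, -1.1]
width: 0.0454
```

Call:
move_arm(
  moves="1 0.22 0 0.95 0;1 0.22 0 0.95 0;1 0.22 0 0.95 0;1 0.22 0 0.95 0;1 0.22 0 0.95 0;1 0 0 0.23 0;1 0 0 0 0;1 0 0 0 0;1 0 0 0 0",
)

```text
time: 46.82
ee_pos: [0.4986, 0.011, 0.249]
tcp_rot: [[1.0, -0.0, 0.002], [-0.002, -0.001, 1.0], [-0.0, -1.0, -0.001]]
wrist_force: [-0.5, 0.4, -1.7]
width: 0.0456
```

Call:
move_arm(
  moves="1 0 0.4 0 0;1 0 1 0 0;1 0 1 0 0;1 0 0.9 0 0;1 0 0.4 0 0;1 0 0.1 0 0;1 0 0 0 0;1 0 0 0 0",
)

```text
time: 47.48
ee_pos: [0.4996, 0.0119, 0.1355]
tcp_rot: [[1.0, 0.001, 0.002], [-0.002, -0.0, 1.0], [0.001, -1.0, -0.0]]
wrist_force: [-0.1, -0.3, -2.4]
width: 0.0455
```

Call:
move_arm(
  moves="1 0.02 0.2 0 0;1 0 0.15 0 0;1 0 0.08 0 0;1 0 0.04 0 0;1 0 0.02 0 0;1 0 0 0 0;1 0 0 0 0",
)

```text
time: 48.07
ee_pos: [0.4999, 0.0129, 0.1216]
tcp_rot: [[1.0, 0.001, 0.0], [-0.0, 0.0, 1.0], [0.001, -1.0, 0.0]]
wrist_force: [-2.3, -0.2, 13.7]
width: 0.0451
```

Call:
move_arm(
  moves="0.1 0 0 0 0;0.1 0 0 0 0;0.1 0 0 0 0;0.1 0 0 0 0;0.1 0 -0.3 0 0;0.1 0 -1 0 0;0.1 0 -1 0 0;0.1 0 -1 0 0;0.1 0 -0.5 -0.5 0;0.1 0 0 -1 0",
)

```text
time: 48.9
ee_pos: [0.5024, -0.0284, 0.238]
tcp_rot: [[1.0, 0.008, -0.007], [0.007, 0.003, 1.0], [0.008, -1.0, 0.003]]
wrist_force: [0.5, -0.5, -1.4]
width: 0.0773
```

Call:
move_arm(
  moves="0.1 0 0 -1 0;0.1 0 0 -1 0;0.1 0 0 -1 0;0.1 0 0 -1 0;0.1 0 0 -1 0;0.1 0 0 -1 0;0.1 0 0 -1 0;0.1 0 0 -1 0;0.1 0 0 -1 0;0.1 0 0 -1 0",
)

```text
time: 49.73
ee_pos: [0.4992, -0.3335, 0.2345]
tcp_rot: [[1.0, -0.0, 0.0], [-0.0, 0.0, 1.0], [-0.0, -1.0, 0.0]]
wrist_force: [0.1, 1.6, 0.4]
width: 0.0769
```

```bash
python3 - <<'E'
from h import *
c=capture("top")
a=cv2.imread("pics/top0.png"); b=cv2.resize(c["image"][:,:,::-1],(800,600),interpolation=cv2.INTER_CUBIC)
w=lambda i:np.clip(cv2.resize(i[150:400,150:560],(800,488),interpolation=cv2.INTER_CUBIC)*1.5,0,255).astype(np.uint8)[:, :]
A,B=a[270:370,320:500],b[270:370,320:500]
top=np.vstack([cv2.resize(x,(540,300),interpolation=cv2.INTER_CUBIC) for x in(A,B)])
cv2.imwrite("pics/t4.png",np.clip(top*1.5,0,255).astype(np.uint8))
# template shift of each seasoning
for n,(x,y,r) in dict(jar=(355,322,20),mill=(405,323,22),shaker=(457,325,16)).items():
    t=a[y-r:y+r,x-r:x+r]; S=b[y-r-12:y+r+12,x-r-12:x+r+12]
    m=cv2.matchTemplate(S,t,cv2.TM_CCOEFF_NORMED); _,v,_,l=cv2.minMaxLoc(m); print(n,v,l[0]-12,l[1]-12,"px of ~1.5mm")
E
```

```text
jar 0.9743978977203369 -1 2 px of ~1.5mm
mill 0.9885324835777283 0 1 px of ~1.5mm
shaker 0.9720768928527832 0 0 px of ~1.5mm
```

View pics/t4.png

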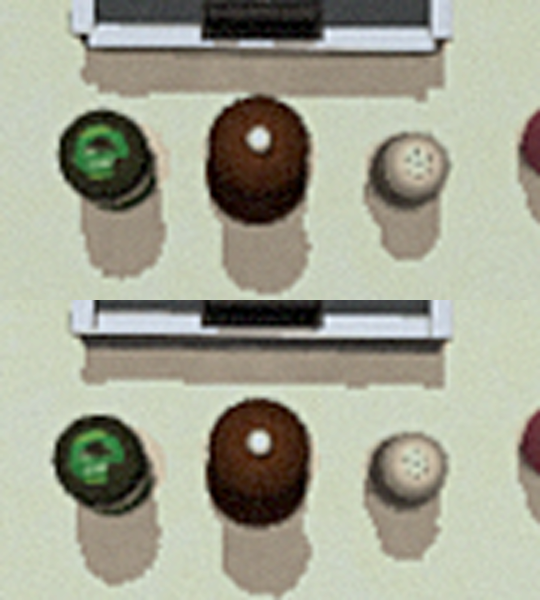

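Call:
move_arm(
  moves="0.1 0 0 0 0;0.1 0 0 0 0;0.1 0 0 0 0;0.1 0 0 0 0;0.1 0 0 0 0;0.1 0 0 0 0",
)

```text
time: 50.28
ee_pos: [0.5, -0.331, 0.2342]
tcp_rot: [[1.0, 0.0, -0.002], [0.002, 0.0, 1.0], [0.0, -1.0, 0.0]]
wrist_force: [-0.0, -0.4, 1.0]
width: 0.0768
```

```bash
python3 - <<'E'
from h import *
cv2.imwrite("pics/side_end.png",cv2.resize(capture("side")["image"][:,:,::-1],(800,600)))
E
```

```text
(no output)
```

View pics/side_end.png

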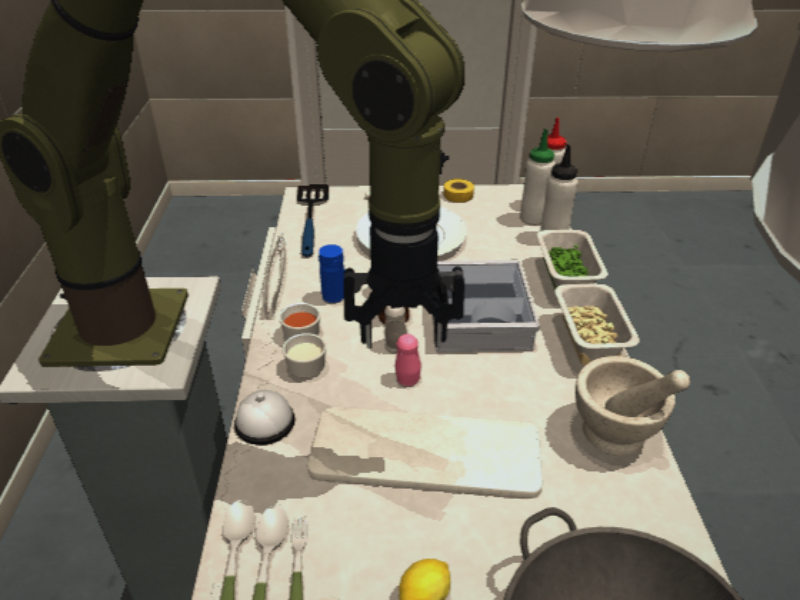

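The arm is clear of everything, the board is empty, and the look-alikes are where they started, so I'm handing in.

```bash
python3 -c "
from plant import *
print(close_job())"
```

```text
the job is handed in; nothing more can be done
None
```

The job is handed in at about 50 s of the 136 s allowed; the hand-in gave no verdict.

**What I did:** I set the mill, shaker and jar upright on the white board and slid the cover open. I stood the small ring in the middle of the plate and left the large ring in its compartment. Then I pushed the cover shut against its stop (about 10 N) and put the shaker, jar and mill back.

**Last checks:**
- **Seasonings:** In the top picture, compared with the one from the start, all three are upright. The shaker shows no measurable shift and the mill about 1–2 mm.
- **Jar:** It is about 3–4 mm off its starting spot. I left it, because regripping it next to the mill seemed riskier than the error.
- **Cover:** The pull moved back by about the 6 mm it had been open at the start, and the front edge is flush with the box.
- **Ring on the plate:** Set at about (0.538, 0.295), the plate centre I got from the top and wrist pictures, which agreed to about 1 mm. I last looked at it closely right after placing it. In the final side picture the arm hides it and most of the mill and jar.
- **Look-alikes:** Both the pink shaker and the blue jar are where they were at the start.

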